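Load the treatment rack in brooder order

ROBOT

A 6-joint arm with a two-finger parallel gripper is mounted at the origin on the work surface. World frame = base frame: x ahead of the robot, y to its left, z up, the work surface at z = 0. Lengths are in mm, angles in degrees, forces in N, time in s.
With the tool pointing down it reaches from about 300 to 850 mm from the base axis. Payload 4.2 kg.
Tool frame: the origin (TCP) lies midway between the tips of the shut fingers; the grasp point (between the pads) lies grip_point_offset behind it (grip_point_offset is the distance from the TCP to the grasp point, in mm); z points along the fingers, y is the line along which they close (so a half turn about z gives the same grasp; the last joint's range is limited). The gripper opens to 91 mm and grips with 3 to 60 N. Pads are 32 mm wide; open, the fingers measure 118 mm over their backs; the gripper's body (76 mm by 178 mm) begins 60 mm behind the grasp point.
Start: joints at [-70.818, 18.312, 89.639, -0, 72.044, -1.146], TCP at [199.761, -539.202, 213.976] pointing down, gripper open.
Joint ranges: [-177.97, 177.97], [-48.28, 115.42], [12.27, 149.76], [-77.06, 257.06], [2.81, 150.46], [-146.56, 146.56]. Speed limits (degrees/s): [147.25, 147.25, 180, 180, 180, 180].

INTERFACE

Orientations are given as a 3x3 rotation matrix whose columns are the frame's x, y, z axes.
In Python, from station import read_state, grab_frame, finish_job, grip_point_offset gives the robot as it stands. The module is installed in compiled form; this text tells all that it offers.
- The arm moves only by the tool servo_tool, never from a script. Its argument "increments" is a list of rows, each a list of 5 numbers: the opening, from 0 (shut) to 1 (fully open), then the shift along the tool's x, y, z in mm, then the turn about the tool's z in degrees. A call has 1 to 12 rows; each row shifts and turns the commanded pose from where the row before left it, along the tool's axes as they then stand; what a row does not reach is not made up. A row lasts 1/10 s, in which the tool goes at most 50 mm and 8.59 degrees, less where a joint would pass 70% of its speed; a pose out of reach is approached as far as the arm can. A call is refused whole if a number of a shift passes 50 or a number of a turn 8.59, either way. A call with a gripper value outside its range is refused whole. The fingers move at their own pace and stop on an object; "grip_force" is the grip in N (left out, the last holds). Time passes only in rows, so rows that do not move let the fingers close. It gives the time, the measured TCP pose, the force, the opening and the grip force at its end, in the units of the state.
- read_state(): the state, without advancing time (a new reading comes with each control period).
- grab_frame(name): name is "side" or "top" or "wrist"; returns a dict with "pixels" (400x640x3 uint8, blue, green, red), "fx", "fy", "cx", "cy" (pixels), "R" (3x3) and "t" (3): a world point X has camera coordinates R X + t. Camera axes: x right, y down, z forward; pixel columns grow to the right and rows downward; lengths in mm; the calibration is good to about 2 mm. A picture is of the moment at which its call begins. There is no depth.
- finish_job(): hands the job in; it is judged then, once.
The state is a dict: "time_s": time; "joint_pos": joint angles; "joint_vel": joint speeds; "tau": joint torques, N m; "tool_pos": TCP position; "eef_rot": TCP orientation; "wrist_force": force on the tool from outside, world axes, zero at the start; "moment": the same for the moment, N m; "width": finger opening in mm; "grasp_force": force on a finger pad.
Only numpy, scipy, OpenCV 4.12 (cv2) and the standard library are available. Lean on these libraries where they do the work, as an engineer would, in place of code of your own. Each camera call takes 0.05 s, during which the arm holds its last target. There are 200 camera calls.

TASK

The four medicine containers stand on the steel prep tray, each in its own small white box, in the order of the brooders they are for. Move them all into the four bays of the aluminium treatment rack, one to a bay, in the same left-to-right order as on the tray. Keep them upright, set each one down rather than dropping it, and leave all four standing free in the rack.

Things in the scene. Friction and masses are not known exactly. Their poses are not given: they have to be found in the camera images.
- dropper: Slim amber glass dropper bottle: round glass body 30 mm in diameter up to 44 mm, then black collar (19 mm) and rubber bulb (13 mm), 84 mm tall in all, 60 g (hidden +-30 %). Grip it on the glass, about 35 mm up. Origin: centre of its underside; z up.
- pill: Amber pill bottle: round body 38 mm in diameter up to 46 mm, white screw cap 34 mm in diameter, 69 mm tall, about 80 g. Origin: centre of its underside; z up.
- jar: Squat white ointment jar with a flat lid, 50 mm in diameter all the way up, 48 mm tall, about 110 g. Origin: centre of its underside; z up.
- square: White square plastic bottle: body 40 x 40 mm up to 48 mm, sloping shoulder, black round cap 28 mm in diameter, 70 mm tall, about 100 g; turned at most 0.15 rad from its box. Origin: centre of its underside; x and y square to its faces; z up.
- box_dropper: Small open white plastic box, 66 x 66 mm, 12 mm high, walls and floor 2.5 mm: the one of the four alike boxes in which the dropper bottle stands at the start. Fixed on the tray. Origin: centre of its underside (3 mm above the bench); x across the tray, y along the row.
- box_pill: Small open white plastic box, 66 x 66 mm, 12 mm high, walls and floor 2.5 mm: the one of the four alike boxes in which the pill bottle stands at the start. Fixed on the tray. Origin: centre of its underside (3 mm above the bench); x across the tray, y along the row.
- box_jar: Small open white plastic box, 66 x 66 mm, 12 mm high, walls and floor 2.5 mm: the one of the four alike boxes in which the ointment jar stands at the start. Fixed on the tray. Origin: centre of its underside (3 mm above the bench); x across the tray, y along the row.
- box_square: Small open white plastic box, 66 x 66 mm, 12 mm high, walls and floor 2.5 mm: the one of the four alike boxes in which the square bottle stands at the start. Fixed on the tray. Origin: centre of its underside (3 mm above the bench); x across the tray, y along the row.
- tray: Shallow steel prep tray, 84 (x) by 304 mm (y) plus end lips, rim 10 mm high, fixed, nearer the robot than the rack or beyond it. The white boxes stand in it in a row at y = +108, +36, -36, -108 mm; the containers' undersides are 5.5 mm above the bench, up to 3 mm off their box's centre. Origin: centre of its underside, on the bench; x away from the robot, y to its left (yaw within 0.12 rad).
- rack: Aluminium treatment rack, 76 (x) by 296 mm (y), fixed: four open-topped bays in a row, centres at y = +108, +36, -36, -108 mm, each 69 x 70 mm inside. Above the bench: floor 6 mm, rim and dividers 16 mm, black end handles 50 mm. Origin: centre of its underside, on the bench; x away from the robot, y to its left (yaw within 0.12 rad). Its bays are empty at the start.
There are look-alikes about, which are no part of the job. Leave any turquoise look-alike of the dropper alone.

How it is judged (in metres and radians):
At the end, for the whole second after the job is handed in: Each container stands in the bay of the rack that has the same place in the row as its own box has on the tray: within 21 mm along the row and 22 mm across it of the bay's centre, its underside within 4 mm of the bay's floor, upright within 0.12 rad, at rest (((y of box_dropper in the frame of tray between 0.078 and 0.138 m and y of dropper in the frame of rack between 0.087 and 0.129 m) or (y of box_dropper in the frame of tray between 0.006 and 0.066 m and y of dropper in the frame of rack between 0.015 and 0.057 m) or (y of box_dropper in the frame of tray between -0.066 and -0.006 m and y of dropper in the frame of rack between -0.057 and -0.015 m) or (y of box_dropper in the frame of tray between -0.138 and -0.078 m and y of dropper in the frame of rack between -0.129 and -0.087 m)) and x of dropper in the frame of rack between -0.022 and 0.022 m and z of dropper in the frame of rack between 0.002 and 0.01 m and angle between each of dropper, pill, jar, square's own z axis and vertical below 0.12 rad and linear speed of each of dropper, pill, jar, square below 0.02 m/s and angular speed of each of dropper, pill, jar, square below 0.2 rad/s and ((y of box_pill in the frame of tray between 0.078 and 0.138 m and y of pill in the frame of rack between 0.087 and 0.129 m) or (y of box_pill in the frame of tray between 0.006 and 0.066 m and y of pill in the frame of rack between 0.015 and 0.057 m) or (y of box_pill in the frame of tray between -0.066 and -0.006 m and y of pill in the frame of rack between -0.057 and -0.015 m) or (y of box_pill in the frame of tray between -0.138 and -0.078 m and y of pill in the frame of rack between -0.129 and -0.087 m)) and x of pill in the frame of rack between -0.022 and 0.022 m and z of pill in the frame of rack between 0.002 and 0.01 m and ((y of box_jar in the frame of tray between 0.078 and 0.138 m and y of jar in the frame of rack between 0.087 and 0.129 m) or (y of box_jar in the frame of tray between 0.006 and 0.066 m and y of jar in the frame of rack between 0.015 and 0.057 m) or (y of box_jar in the frame of tray between -0.066 and -0.006 m and y of jar in the frame of rack between -0.057 and -0.015 m) or (y of box_jar in the frame of tray between -0.138 and -0.078 m and y of jar in the frame of rack between -0.129 and -0.087 m)) and x of jar in the frame of rack between -0.022 and 0.022 m and z of jar in the frame of rack between 0.002 and 0.01 m and ((y of box_square in the frame of tray between 0.078 and 0.138 m and y of square in the frame of rack between 0.087 and 0.129 m) or (y of box_square in the frame of tray between 0.006 and 0.066 m and y of square in the frame of rack between 0.015 and 0.057 m) or (y of box_square in the frame of tray between -0.066 and -0.006 m and y of square in the frame of rack between -0.057 and -0.015 m) or (y of box_square in the frame of tray between -0.138 and -0.078 m and y of square in the frame of rack between -0.129 and -0.087 m)) and x of square in the frame of rack between -0.022 and 0.022 m and z of square in the frame of rack between 0.002 and 0.01 m); the robot touches nothing.
It fails at once if a container was tipped over (more than 0.7 rad) (angle between any of dropper, pill, jar, square's own z axis and vertical above 0.7 rad).
It fails at once if a container was dropped: falling freely with its underside more than 50 mm above the bench ((height (world z) of dropper above 0.05 m and contact force between the fingers and dropper below 0.05 N and linear speed of dropper above 0.3 m/s) or (height (world z) of pill above 0.05 m and contact force between the fingers and pill below 0.05 N and linear speed of pill above 0.3 m/s) or (height (world z) of jar above 0.05 m and contact force between the fingers and jar below 0.05 N and linear speed of jar above 0.3 m/s) or (height (world z) of square above 0.05 m and contact force between the fingers and square below 0.05 N and linear speed of square above 0.3 m/s)).
It also fails if it takes over 106 s, if anything falls off the work surface, if the arm or the gripper's body presses on something with over 40 N, if the wrist force passes 120 N, or if a joint passes its speed limit or range.

## Working session

There is one attempt and no reset: what is moved stays moved. The work goes in short steps, Python scripts to look and compute and a tool call to move; the robot and the scene stay as the last step left them, time stands still between calls to the robot, and variables do not carry over. Pictures are saved under pics/ and viewed, at most 14 in all, crops included, and the job is handed in when it is done.

Besides the shell and the picture viewer there is one more tool, called after "Emit:" as name([rows], argument=value, ...), one row to a line, values as JSON. servo_tool: Moves the arm, as the interface text tells. Its arguments: {"type":"object","properties":{"increments":{"type":"array","items":{"type":"array","items":{"type":"number"}}},"grip_force":{"type":"number"}},"required":["increments"]}

```bash
mkdir -p pics
python3 - <<'E'
from station import *
import cv2,numpy as np
print(grip_point_offset, read_state())
for n in ["side","top"]:
    f=grab_frame(n); cv2.imwrite(f"pics/{n}0.png",f["pixels"]); np.save(f"{n}0.npy",f,allow_pickle=True)
    print(n,f["fx"],f["fy"],f["cx"],f["cy"],f["R"],f["t"])
E
```

```text
18.8 {'time_s': 0.0, 'joint_pos': array([-7.08179739e+01,  1.83532897e+01,  8.97062944e+01, -1.15938929e-03,
        7.20426991e+01, -1.14497323e+00]), 'joint_vel': array([-0.04337291, -0.05975731,  0.01025719,  0.06813799, -0.05576521,
       -0.04202499]), 'tau': array([-3.99946275e-04, -4.12458587e+01, -2.31972224e+01,  7.26727070e-02,
        4.56352439e-02, -1.39489180e-04]), 'tool_pos': array([ 199.58236602, -538.7214585 ,  213.10450143]), 'eef_rot': array([[ 9.37723177e-01,  3.47382899e-01, -6.04736970e-04],
       [ 3.47383425e-01, -9.37721672e-01,  1.67973825e-03],
       [ 1.64373795e-05, -1.78520509e-03, -9.99998406e-01]]), 'wrist_force': array([ 0.01603578, -0.4209984 ,  0.12348389]), 'moment': array([-0.02401069, -0.01847901, -0.00345252]), 'grasp_force': 0.0, 'width': 91.3515293356966}
side 365.7876795350278 365.7876795350278 314.3609442750574 201.84837278758812 [[-0.95311332 -0.30257822  0.00462909]
 [-0.21899794  0.67911935 -0.70059746]
 [ 0.20884183 -0.66876253 -0.71354171]] [510.81584104 138.65638141 558.77671301]
top 367.2901601188624 367.2901601188624 316.857711877915 199.18660218254848 [[ 0.00517169 -0.99995875 -0.00746648]
 [-0.98176274 -0.00365833 -0.1900751 ]
 [ 0.19003995  0.00831332 -0.98174116]] [ -3.08532516 500.42120776 658.15178841]
```

View pics/top0.png

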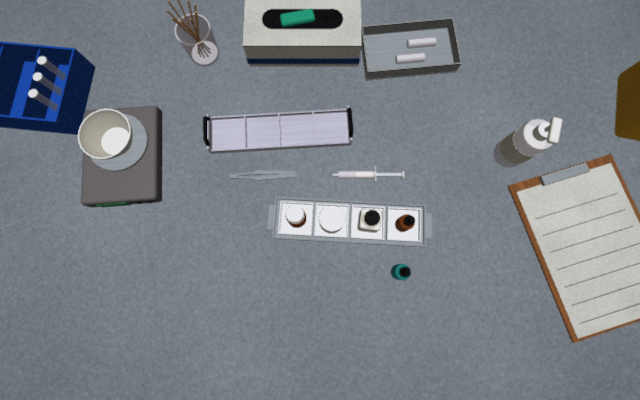

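View pics/side0.png

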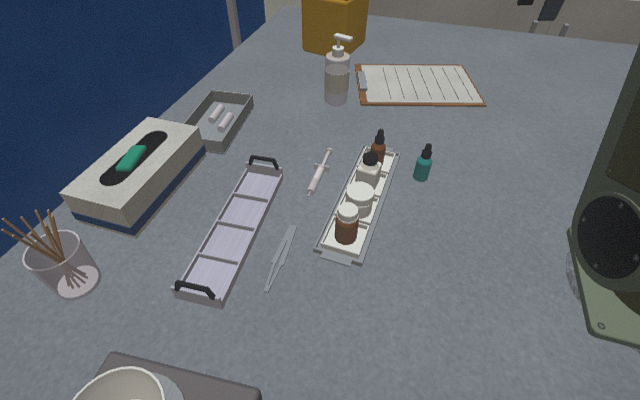

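The top view shows, left to right on the tray, the pill bottle (295,215), jar (331,219), square bottle (371,217) and amber dropper (405,222). The rack is at (280,130), with its bays in the same left-to-right order (+y is left). Look-alikes: a turquoise dropper (401,271) and a soap pump (535,137) for the dropper and square bottle. A cup (105,133) and rolls in a steel tray (410,48) could be taken for the jar and the prep tray. I choose the four containers in the white boxes.

```bash
cat > h.py <<'E'
import numpy as np,cv2
def ray(f,u,v,z):
    d=f["R"].T@np.array([(u-f["cx"])/f["fx"],(v-f["cy"])/f["fy"],1]); c=-f["R"].T@f["t"]
    return c+d*(z-c[2])/d[2]
def proj(f,X):
    p=f["R"]@np.asarray(X,float)+f["t"]; return np.array([f["fx"]*p[0]/p[2]+f["cx"],f["fy"]*p[1]/p[2]+f["cy"]])
E
python3 - <<'E'
from h import *
f=np.load("top0.npy",allow_pickle=True).item(); im=f["pixels"]
hsv=cv2.cvtColor(im,cv2.COLOR_BGR2HSV)
def rect(mask,box,z):
    m=np.zeros_like(mask); x0,y0,x1,y1=box; m[y0:y1,x0:x1]=mask[y0:y1,x0:x1]
    m=cv2.morphologyEx(m,cv2.MORPH_CLOSE,np.ones((9,9)))
    m=cv2.morphologyEx(m,cv2.MORPH_OPEN,np.ones((5,5)))
    cs,_=cv2.findContours(m,0,1); c=max(cs,key=cv2.contourArea)
    P=np.array([ray(f,*p[0],z)[:2] for p in c]).astype(np.float32)
    r=cv2.minAreaRect(P); print(r, cv2.minAreaRect(c)); return c
bright=((hsv[...,2]>165)).astype(np.uint8)*255
c1=rect(bright,(265,195,435,255),15)
c2=rect(((hsv[...,2]>140)*255).astype(np.uint8),(195,100,360,160),6)
o=im.copy(); cv2.drawContours(o,[c1,c2],-1,(0,0,255),1)
a=cv2.resize(o[190:255,265:435],None,fx=4.6,fy=4.6,interpolation=cv2.INTER_NEAREST)
b=cv2.resize(o[100:160,195:365],None,fx=4.6,fy=4.6,interpolation=cv2.INTER_NEAREST)
cv2.imwrite("pics/c1.png",np.vstack([a,b])[:600,:800])
E
```

```text
((464.5379943847656, -64.53199768066406), (286.3794250488281, 68.95964050292969), 87.03465270996094) ((349.6738586425781, 220.37075805664062), (144.72128295898438, 34.39141082763672), 3.179830312728882)
((659.6220092773438, 82.97086334228516), (343.61444091796875, 131.56712341308594), 89.0479507446289) ((278.41534423828125, 129.590576171875), (163.1103515625, 58.433929443359375), 2.147585391998291)
```

View pics/c1.png

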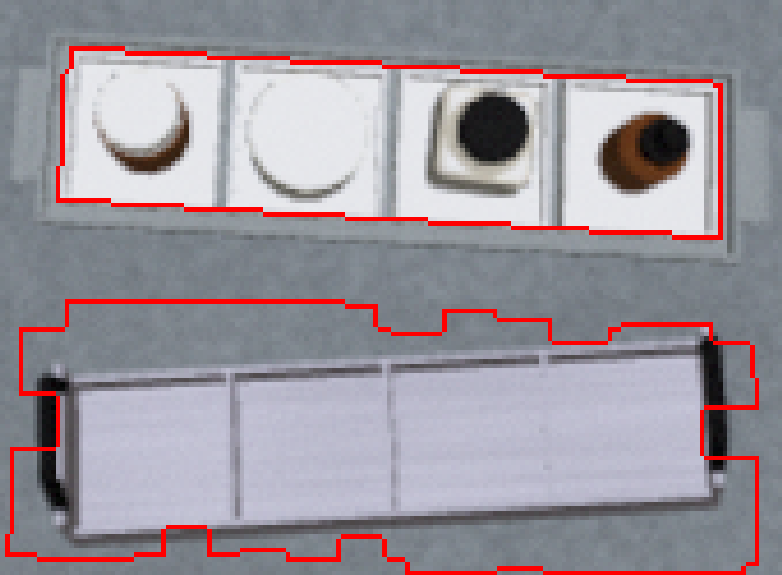

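The crop confirms the row: pill, jar, square and amber dropper, each in its box, with the rack bays empty. The red box outline fits; the rack outline does not, so I'll redo that from the wrist view.

Emit:
servo_tool([
  [1,34,-29,0,0],
  [1,34,-29,0,0],
  [1,34,-29,0,0],
  [1,34,-29,0,0],
  [1,34,-29,0,0],
  [1,34,-29,0,0],
  [1,34,-29,0,0],
  [1,34,-29,0,0],
  [1,34,-29,0,0],
  [1,34,-29,0,0],
  [1,34,-29,0,0],
  [1,34,-29,0,0],
], grip_force=15)

```text
time_s: 1.3
tool_pos: [461.8, -69.3, 213.8]
eef_rot: [[0.938, 0.348, -0.0], [0.348, -0.938, -0.0], [-0.0, 0.0, -1.0]]
wrist_force: [0.6, -1.4, -0.0]
width: 91.6
grasp_force: 0.0
```

Emit:
servo_tool([
  [1,0,0,0,-8.3],
  [1,0,0,0,-8.3],
  [1,0,0,0,-8.3],
  [1,0,0,0,-8.3],
  [1,0,0,0,-8.3],
  [1,0,0,0,-8.3],
  [1,0,0,0,-8.3],
  [1,0,0,0,-8.3],
  [1,0,0,0,0],
  [1,0,0,0,0],
])

```text
time_s: 2.3
tool_pos: [461.3, -71.1, 213.7]
eef_rot: [[0.06, 0.998, -0.001], [0.998, -0.06, 0.0], [0.0, -0.001, -1.0]]
wrist_force: [0.3, -0.0, -0.1]
width: 91.1
grasp_force: 0.0
```

Run:
```python
from station import *
from h import *
s=read_state(); print(s["tool_pos"],s["eef_rot"].round(3),s["time_s"])
f=grab_frame("wrist"); np.save("w1.npy",f,allow_pickle=True); cv2.imwrite("pics/w1.png",f["pixels"])
print(-f["R"].T@f["t"],f["R"].round(3),f["fx"])
for u,v in [(0,0),(639,0),(0,399),(639,399)]: print(ray(f,u,v,10).round())
t=np.load("top0.npy",allow_pickle=True).item()
for u,v in [(211.3,116.5),(347.2,110),(211.3,152.4),(351,143.7)]: print(ray(t,u,v,16).round(1))
```

```text
[461.25127631 -71.08679941 213.68973903] [[ 0.06   0.998 -0.001]
 [ 0.998 -0.06   0.   ]
 [ 0.    -0.001 -1.   ]] 2.3
[463.15407452  -3.46295452 384.14212517] [[ 0.998 -0.06  -0.001]
 [-0.058 -0.968  0.243]
 [-0.015 -0.242 -0.97 ]] 277.78108631314427
[ 88. 167.  10.]
[839. 122.  10.]
[-116. -414.   10.]
[ 965. -478.   10.]
[683.3 222.8  16. ]
[698.5 -63.6  16. ]
[604.3 218.1  16. ]
[623.9 -70.7  16. ]
```

View pics/w1.png

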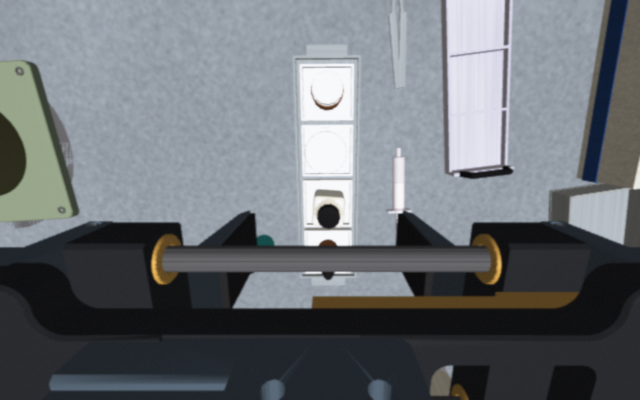

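The wrist view shows pill (327,92), jar (327,150), square (328,210) and dropper (328,262) in a line, with the rack at (480,80). I'll refine the rack from its black handles in both views, and the containers by triangulation.

Run:
```python
from station import *
from h import *
t=np.load("top0.npy",allow_pickle=True).item(); s=np.load("side0.npy",allow_pickle=True).item(); w=np.load("w1.npy",allow_pickle=True).item()
def dark(f,box,th=45):
    x0,y0,x1,y1=box; m=(f["pixels"][y0:y1,x0:x1].max(2)<th).astype(np.uint8)
    n,l,st,c=cv2.connectedComponentsWithStats(m); i=1+np.argmax(st[1:,4]); return c[i]+[x0,y0],st[i,4]
def tri(a,pa,b,pb):
    A=[]
    for f,p in((a,pa),(b,pb)):
        K=np.array([[f["fx"],0,f["cx"]],[0,f["fy"],f["cy"]],[0,0,1]]); A.append(K@np.c_[f["R"],f["t"]])
    X=cv2.triangulatePoints(A[0],A[1],np.array(pa,float).reshape(2,1),np.array(pb,float).reshape(2,1)).ravel(); return (X[:3]/X[3]).round(1)
hl,hr=dark(t,(198,108,216,158)),dark(t,(342,100,360,150))
sl,sr=dark(s,(170,275,222,302)),dark(s,(240,150,290,175))
print(hl,hr,sl,sr); A=tri(t,hl[0],s,sl[0]);B=tri(t,hr[0],s,sr[0]);print("handles",A,B,(A+B)/2,np.degrees(np.arctan2(-(A-B)[0],(A-B)[1])))
a,b=ray(t,*hl[0],46),ray(t,*hr[0],46);print("top only",a,b,(a+b)/2)
# caps
sq=dark(t,(358,205,385,232));print("square cap",sq,ray(t,*sq[0],75.5)); sqw=dark(w,(310,195,350,230)); print(sqw,ray(w,*sqw[0],75))
dr=dark(t,(395,210,416,235));print("bulb",dr,ray(t,*dr[0],85))
# box frame
c=np.array([464.54,-64.53]);y=np.array([np.cos(np.radians(87.03)),np.sin(np.radians(87.03))])
for k,n in zip((108,36,-36,-108),("pill","jar","square","dropper")): print(n,c+k*y)
# pill & jar circles top in wrist
g=cv2.cvtColor(w["pixels"],cv2.COLOR_BGR2GRAY)
o=cv2.resize(w["pixels"][40:240,270:390],None,fx=3,fy=3); o2=cv2.resize(s["pixels"][125:265,305:405],None,fx=4,fy=4)
o2=np.vstack([o2,np.zeros((600-o2.shape[0],o2.shape[1],3),np.uint8)])
cv2.imwrite("pics/c2.png",np.hstack([o,o2]))
```

```text
(array([205.61458333, 130.26041667]), np.int32(96)) (array([349.77777778, 122.2020202 ]), np.int32(99)) (array([175.125, 286.5  ]), np.int32(8)) (array([249.84615385, 160.84615385]), np.int32(13))
handles [657.2 229.3  37.9] [678.  -65.3  31.8] [667.6   82.    34.85] 4.038621313734877
top only [640.78321535 222.99836059  46.        ] [658.52920287 -66.13557772  46.        ] [649.65620911  78.43139143  46.        ]
square cap (array([371.6163522 , 217.46540881]), np.int32(159)) [ 461.46926464 -101.28783643   75.5       ]
(array([328.20718232, 215.86740331]), np.int32(362)) [ 459.62919013 -101.53642865   75.        ]
bulb (array([408.425 , 220.4125]), np.int32(80)) [ 455.04005881 -165.86512833   85.        ]
pill [470.13581133  43.3249345 ]
jar [466.40527044 -28.57835517]
square [ 462.67472956 -100.48164483]
dropper [ 458.94418867 -172.3849345 ]
```

View pics/c2.png

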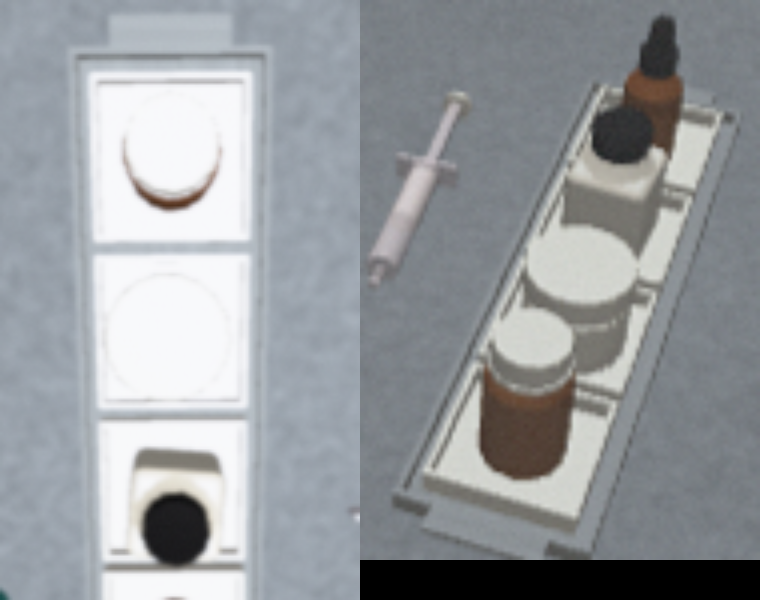

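Emit:
servo_tool([
  [0.8,-34,1,0,0],
  [0.8,-34,1,0,0],
  [0.8,-32,1,0,0],
  [0.8,0,0,35,0],
  [0.8,0,0,35,0],
  [0.8,0,0,30,0],
  [0.8,0,0,10,0],
  [0.8,0,0,0,0],
  [0.8,0,0,0,0],
])

```text
time_s: 3.25
tool_pos: [459.8, -171.5, 105.1]
eef_rot: [[0.058, 0.998, 0.002], [0.998, -0.058, -0.001], [-0.001, 0.002, -1.0]]
wrist_force: [0.5, -0.3, 0.2]
width: 72.7
grasp_force: 0.0
```

Run:
```python
from station import *
from h import *
s=read_state(); print(s["tool_pos"],s["eef_rot"].round(3),s["time_s"])
f=grab_frame("wrist"); np.save("w2.npy",f,allow_pickle=True); t=grab_frame("side")
cv2.imwrite("pics/w2.png",np.hstack([cv2.resize(f["pixels"][100:400,150:500],None,fx=1.1,fy=1.1),cv2.resize(t["pixels"][60:225,300:500],None,fx=2,fy=2)]))
```

```text
[ 459.79645789 -171.48834619  105.09295105] [[ 0.058  0.998  0.002]
 [ 0.998 -0.058 -0.001]
 [-0.001  0.002 -1.   ]] 3.25
```

View pics/w2.png

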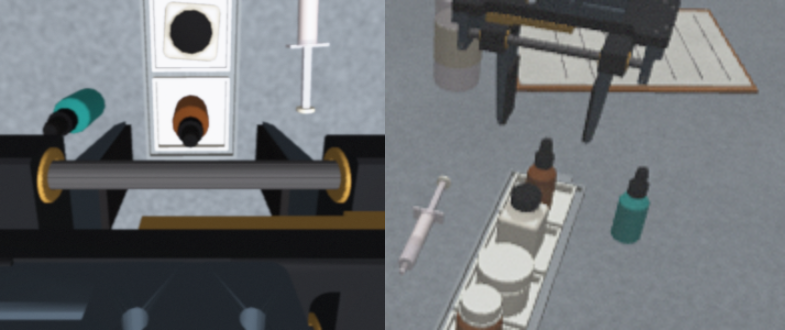

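The wrist view shows the amber dropper centred between the fingers, at crop (190,115); the turquoise one is clear to the left. Next, descend and grip.

Emit:
servo_tool([
  [0.8,0,-1,30,0],
  [0.8,0,0,25,0],
  [0.8,0,0,18,0],
  [0.8,0,0,10,0],
  [0.8,0,0,0,0],
  [0,0,0,0,0],
  [0,0,0,0,0],
  [0,0,0,0,0],
  [0,0,0,0,0],
  [0,0,0,0,0],
  [0,0,0,0,0],
  [0,0,0,0,0],
])

```text
time_s: 4.55
tool_pos: [457.8, -171.1, 21.2]
eef_rot: [[0.057, 0.998, 0.0], [0.998, -0.057, -0.0], [-0.0, 0.0, -1.0]]
wrist_force: [-0.3, 0.1, 2.8]
width: 29.3
grasp_force: 15.0
```

Emit:
servo_tool([
  [0,0,0,-15,0],
  [0,0,0,-30,0],
  [0,0,0,-30,0],
  [0,10,12,-25,0],
  [0,20,26,0,0],
  [0,22,28,0,0],
  [0,24,30,0,0],
  [0,24,30,0,0],
  [0,22,28,0,0],
  [0,18,24,0,0],
  [0,12,13,0,0],
  [0,0,0,0,-6.8],
])

```text
time_s: 5.75
tool_pos: [658.8, -28.4, 120.0]
eef_rot: [[-0.067, 0.998, 0.0], [0.998, 0.067, 0.001], [0.001, 0.0, -1.0]]
wrist_force: [-0.4, 1.1, 0.0]
width: 29.9
grasp_force: 15.0
```

Emit:
servo_tool([
  [0,0,0,0,0],
  [0,0,0,0,0],
])

```text
time_s: 5.95
tool_pos: [656.7, -30.3, 120.5]
eef_rot: [[-0.059, 0.998, -0.001], [0.998, 0.059, -0.0], [-0.0, -0.001, -1.0]]
wrist_force: [0.3, -0.1, 0.2]
width: 29.7
grasp_force: 15.0
```

Run:
```python
from station import *
from h import *
s=read_state(); print(s["tool_pos"],s["width"],s["grasp_force"],s["time_s"])
f=grab_frame("wrist"); np.save("w3.npy",f,allow_pickle=True); o=f["pixels"].copy()
def corners(c,yaw,z):
    a=np.radians(yaw);R=np.array([[np.cos(a),-np.sin(a)],[np.sin(a),np.cos(a)]])
    return [np.r_[np.array(c)+R@np.array(p),z] for p in((-38,-148),(38,-148),(38,148),(-38,148))]
P=np.array([proj(f,X) for X in corners((651,77.5),3.5,16)]).round().astype(int)
cv2.polylines(o,[P],True,(0,0,255),1); cv2.imwrite("pics/w3.png",o)
```

```text
[656.68962783 -30.30181149 120.51853152] 29.665060274957103 14.999866336584091 5.95
```

View pics/w3.png

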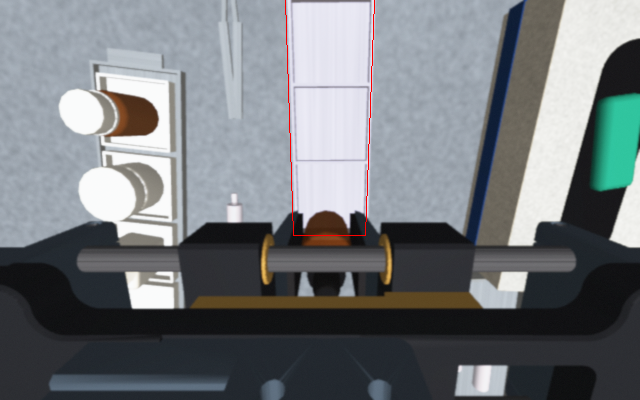

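The red outline (rack model) lies on the rack's long edges, and the dividers are at rows 87 and 160. I'll check those rows against the model.

Run:
```python
from h import *
f=np.load("w3.npy",allow_pickle=True).item()
a=np.radians(3.5);R=np.array([[np.cos(a),-np.sin(a)],[np.sin(a),np.cos(a)]])
for y in (72,0,-72):
  for z in (16,): print(y,proj(f,np.r_[np.array([651,77.5])+R@np.array([0,y]),z]).round(1))
for v in (87,160): print(((ray(f,330,v,16)[:2]-[651,77.5])@R).round(1))
```

```text
72 [329.6  -4.9]
0 [329.5  84.4]
-72 [329.4 162.4]
[ 0.5 -2.2]
[  0.6 -69.6]
```

Emit:
servo_tool([
  [0,0,0,25,0],
  [0,0,0,25,0],
  [0,0,0,20,0],
  [0,0,0,14,0],
  [0,0,0,8,0],
  [0,0,0,4,0],
  [0,0,0,1.5,0],
  [0,0,0,0.5,0],
  [0,0,0,0,0],
  [0,0,0,0,0],
])

```text
time_s: 7.0
tool_pos: [657.5, -30.3, 23.6]
eef_rot: [[-0.061, 0.998, 0.001], [0.998, 0.061, -0.0], [-0.0, 0.001, -1.0]]
wrist_force: [-0.1, 0.6, -1.1]
width: 29.3
grasp_force: 15.0
```

Emit:
servo_tool([
  [0,0,0,1,0],
  [0,0,0,0.5,0],
  [0,0,0,0,0],
  [0,0,0,0,0],
])

```text
time_s: 7.4
tool_pos: [657.2, -30.2, 21.7]
eef_rot: [[-0.062, 0.998, 0.0], [0.998, 0.062, -0.0], [-0.0, 0.0, -1.0]]
wrist_force: [0.3, -0.3, 1.0]
width: 29.5
grasp_force: 15.0
```

Emit:
servo_tool([
  [0.4,0,0,0,0],
  [0.7,0,0,0,0],
  [0.7,0,0,0,0],
  [0.7,0,0,-15,0],
  [0.7,0,0,-35,0],
  [0.7,0,0,-40,0],
  [0.7,0,0,-30,0],
  [0.85,-14,-50,0,0],
  [0.85,-15,-50,0,0],
  [0.85,-15,-50,0,0],
  [0.85,-15,-50,0,0],
  [0.85,0,0,0,6.5],
])

```text
time_s: 8.6
tool_pos: [462.3, -99.1, 141.9]
eef_rot: [[0.057, 0.998, -0.005], [0.998, -0.057, 0.0], [-0.0, -0.005, -1.0]]
wrist_force: [-0.2, -0.1, 0.3]
width: 78.1
grasp_force: 0.0
```

Emit:
servo_tool([
  [0.85,0,0,0,0],
  [0.85,0,0,0,0],
  [0.85,0,0,0,0],
])

```text
time_s: 8.9
tool_pos: [470.4, -98.5, 141.9]
eef_rot: [[0.05, 0.999, 0.001], [0.999, -0.05, -0.0], [-0.0, 0.001, -1.0]]
wrist_force: [0.4, 0.6, 0.5]
width: 77.9
grasp_force: 0.0
```

Run:
```python
from station import *
from h import *
s=read_state(); print(s["tool_pos"],s["time_s"],s["width"])
f=grab_frame("wrist"); t=grab_frame("top"); d=grab_frame("side")
cv2.imwrite("pics/w4.png",np.vstack([np.hstack([cv2.resize(f["pixels"][100:300,190:460],(400,300)),cv2.resize(d["pixels"][120:320,170:437],(400,300))]),cv2.resize(t["pixels"][95:265,195:440],(800,300))*1]))
```

```text
[470.38122042 -98.45423415 141.93495102] 8.9 77.90698315597788
```

View pics/w4.png

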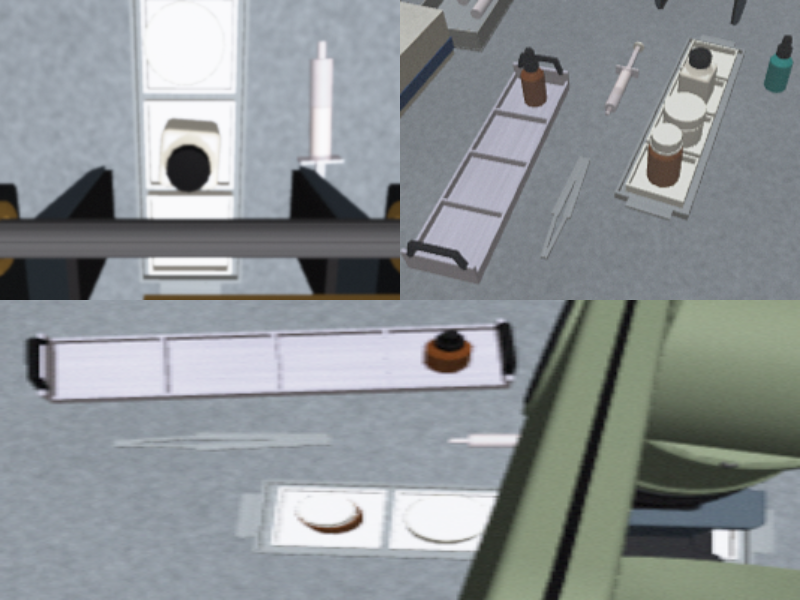

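The dropper stands upright in the far-right bay. The square bottle is below the gripper, which needs about −9 mm in tool y.

Emit:
servo_tool([
  [0.85,-3,-9,0,0],
  [0.85,0,0,30,0],
  [0.85,0,0,35,0],
  [0.85,0,0,30,0],
  [0.85,0,0,16,0],
  [0.85,0,0,9,0],
  [0.85,0,0,0,0],
], grip_force=20)

```text
time_s: 9.75
tool_pos: [459.1, -100.9, 20.6]
eef_rot: [[0.052, 0.999, -0.002], [0.999, -0.052, 0.0], [0.0, -0.002, -1.0]]
wrist_force: [0.8, 0.1, 0.0]
width: 77.3
grasp_force: 0.0
```

Emit:
servo_tool([
  [0,0,0,0,0],
  [0,0,0,0,0],
  [0,0,0,0,0],
  [0,0,0,0,0],
  [0,0,0,0,0],
  [0,0,0,0,0],
  [0,0,0,0,0],
])

```text
time_s: 10.45
tool_pos: [460.4, -101.1, 21.9]
eef_rot: [[0.052, 0.999, 0.001], [0.999, -0.052, -0.0], [-0.0, 0.001, -1.0]]
wrist_force: [-0.7, -0.1, 3.7]
width: 40.3
grasp_force: 19.5
```

Emit:
servo_tool([
  [0,0,0,-15,0],
  [0,0,0,-30,0],
  [0,0,0,-30,0],
  [0,11,14,-25,0],
  [0,20,24,0,0],
  [0,22,27,0,0],
  [0,24,29,0,0],
  [0,24,29,0,0],
  [0,22,27,0,0],
  [0,18,22,0,0],
  [0,12,13,0,0],
  [0,0,0,0,-6.5],
])

```text
time_s: 11.65
tool_pos: [654.1, 43.9, 120.2]
eef_rot: [[-0.066, 0.998, -0.0], [0.998, 0.066, 0.0], [0.0, -0.0, -1.0]]
wrist_force: [-1.4, -0.7, -0.5]
width: 40.7
grasp_force: 19.5
```

Emit:
servo_tool([
  [0,0,0,0,0],
  [0,0,0,0,0],
  [0,0,0,25,0],
  [0,0,0,25,0],
  [0,0,0,20,0],
  [0,0,0,14,0],
  [0,0,0,8,0],
  [0,0,0,4,0],
  [0,0,0,0,0],
  [0,0,0,0,0],
])

```text
time_s: 12.65
tool_pos: [653.3, 42.1, 26.3]
eef_rot: [[-0.061, 0.998, 0.002], [0.998, 0.061, 0.0], [-0.0, 0.002, -1.0]]
wrist_force: [-0.7, -0.1, -0.6]
width: 40.6
grasp_force: 19.5
```

Emit:
servo_tool([
  [0,0,0,2,0],
  [0,0,0,1,0],
  [0,0,0,1,0],
  [0,0,0,0,0],
  [0,0,0,0,0],
])

```text
time_s: 13.15
tool_pos: [652.9, 42.1, 22.4]
eef_rot: [[-0.062, 0.998, 0.001], [0.998, 0.062, -0.0], [-0.0, 0.001, -1.0]]
wrist_force: [-2.0, -0.8, 5.7]
width: 40.5
grasp_force: 19.6
```

Emit:
servo_tool([
  [0.5,0,0,0,0],
  [0.75,0,0,0,0],
  [0.75,0,0,0,0],
  [0.75,0,0,-15,0],
  [0.75,0,0,-35,0],
  [0.75,0,0,-40,0],
  [0.75,0,0,-30,0],
  [1,-11,-38,0,0],
  [1,-12,-38,0,0],
  [1,-12,-38,0,0],
  [1,-12,-38,0,0],
  [1,-12,-38,0,0],
])

```text
time_s: 14.35
tool_pos: [465.4, -28.9, 142.4]
eef_rot: [[-0.062, 0.998, 0.002], [0.998, 0.062, -0.0], [-0.0, 0.002, -1.0]]
wrist_force: [0.3, -0.6, 0.9]
width: 91.2
grasp_force: 0.0
```

Emit:
servo_tool([
  [1,0,0,0,6.5],
  [1,0,0,0,0],
  [1,0,0,0,0],
  [1,0,0,0,0],
])

```text
time_s: 14.75
tool_pos: [467.7, -28.3, 141.8]
eef_rot: [[0.05, 0.999, 0.001], [0.999, -0.05, -0.0], [-0.0, 0.001, -1.0]]
wrist_force: [0.3, -0.5, -0.1]
width: 91.5
grasp_force: 0.0
```

Run:
```python
from station import *
from h import *
s=read_state(); print(s["tool_pos"],s["time_s"],s["width"])
f=grab_frame("wrist"); d=grab_frame("side")
cv2.imwrite("pics/w5.png",np.hstack([cv2.resize(f["pixels"][100:300,190:460],(400,300)),cv2.resize(d["pixels"][120:320,170:437],(400,300))]))
for n in range(1): print(proj(f,[466.4,-28.6,53.5]),proj(f,[470.1,43.3,74.5]))
g=cv2.cvtColor(f["pixels"],cv2.COLOR_BGR2GRAY); g=cv2.createCLAHE(4,(8,8)).apply(g)
```

```text
[467.658074   -28.27173625 141.84227753] 14.75 91.48413918194294
[327.03140391 201.89643706] [327.36557401 124.14112313]
```

View pics/w5.png

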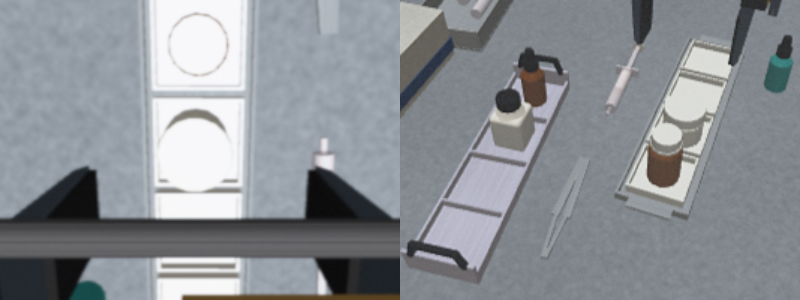

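The square bottle stands in its bay. The jar, at wrist (322,203), is about 5 mm short of the gripper centre in x, so I'll correct by −5.

Emit:
servo_tool([
  [1,0,-5,0,0],
  [1,0,0,30,0],
  [1,0,0,35,0],
  [1,0,0,30,0],
  [1,0,0,16,0],
  [1,0,0,9,0],
  [1,0,0,0,0],
], grip_force=20)

```text
time_s: 15.55
tool_pos: [461.0, -28.1, 20.6]
eef_rot: [[0.051, 0.999, -0.002], [0.999, -0.051, 0.0], [-0.0, -0.002, -1.0]]
wrist_force: [-0.4, -0.1, -0.1]
width: 90.9
grasp_force: 0.0
```

Emit:
servo_tool([
  [0,0,0,0,0],
  [0,0,0,0,0],
  [0,0,0,0,0],
  [0,0,0,0,0],
  [0,0,0,0,0],
  [0,0,0,0,0],
  [0,0,0,0,0],
])

```text
time_s: 16.25
tool_pos: [462.0, -28.2, 21.7]
eef_rot: [[0.052, 0.999, 0.001], [0.999, -0.052, -0.0], [-0.0, 0.001, -1.0]]
wrist_force: [-0.3, -0.2, 2.0]
width: 49.7
grasp_force: 20.0
```

Emit:
servo_tool([
  [0,0,0,-15,0],
  [0,0,0,-30,0],
  [0,0,0,-30,0],
  [0,11,13,-25,0],
  [0,20,24,0,0],
  [0,22,26,0,0],
  [0,24,28,0,0],
  [0,24,28,0,0],
  [0,22,26,0,0],
  [0,17,21,0,0],
  [0,11,13,0,0],
  [0,0,0,0,-6.5],
])

```text
time_s: 17.45
tool_pos: [649.7, 114.9, 120.2]
eef_rot: [[-0.066, 0.998, -0.0], [0.998, 0.066, 0.0], [0.0, -0.0, -1.0]]
wrist_force: [-0.6, -0.8, -0.7]
width: 49.7
grasp_force: 20.0
```

Emit:
servo_tool([
  [0,0,0,0,0],
  [0,0,0,0,0],
  [0,0,0,25,0],
  [0,0,0,25,0],
  [0,0,0,20,0],
  [0,0,0,14,0],
  [0,0,0,8,0],
  [0,0,0,4,0],
  [0,0,0,0,0],
  [0,0,0,0,0],
])

```text
time_s: 18.45
tool_pos: [648.9, 113.4, 26.3]
eef_rot: [[-0.061, 0.998, 0.002], [0.998, 0.061, 0.0], [0.0, 0.002, -1.0]]
wrist_force: [0.3, -0.6, -1.4]
width: 49.7
grasp_force: 20.0
```

Emit:
servo_tool([
  [0,0,0,2,0],
  [0,0,0,1,0],
  [0,0,0,1,0],
  [0,0,0,0,0],
  [0,0,0,0,0],
])

```text
time_s: 18.95
tool_pos: [648.4, 113.4, 22.2]
eef_rot: [[-0.062, 0.998, 0.001], [0.998, 0.062, 0.0], [-0.0, 0.001, -1.0]]
wrist_force: [-2.3, 0.3, 5.1]
width: 49.4
grasp_force: 20.0
```

Emit:
servo_tool([
  [0.6,0,0,0,0],
  [0.85,0,0,0,0],
  [0.85,0,0,0,0],
  [0.85,0,0,-15,0],
  [0.85,0,0,-35,0],
  [0.85,0,0,-40,0],
  [0.85,0,0,-30,0],
  [0.9,-12,-37,0,0],
  [0.9,-12,-38,0,0],
  [0.9,-12,-38,0,0],
  [0.9,-12,-38,0,0],
  [0.9,-12,-37,0,0],
])

```text
time_s: 20.15
tool_pos: [462.9, 41.4, 142.4]
eef_rot: [[-0.062, 0.998, 0.001], [0.998, 0.062, -0.0], [-0.0, 0.001, -1.0]]
wrist_force: [1.0, -0.1, -0.0]
width: 82.1
grasp_force: 0.0
```

Emit:
servo_tool([
  [0.9,0,0,0,6.5],
  [0.9,0,0,0,0],
  [0.9,0,0,0,0],
  [0.9,0,0,0,0],
])

```text
time_s: 20.55
tool_pos: [465.3, 42.1, 141.9]
eef_rot: [[0.05, 0.999, 0.001], [0.999, -0.05, 0.0], [0.0, 0.001, -1.0]]
wrist_force: [0.7, -0.3, -0.6]
width: 81.9
grasp_force: 0.0
```

Run:
```python
from station import *
from h import *
s=read_state(); print(s["tool_pos"],s["time_s"],s["width"])
f=grab_frame("wrist"); d=grab_frame("side")
cv2.imwrite("pics/w6.png",np.hstack([cv2.resize(f["pixels"][100:300,190:460],(400,300)),cv2.resize(d["pixels"][120:320,170:437],(400,300))]))
print(proj(f,[465,42,74.5]))
```

```text
[465.31240373  42.10408031 141.86301219] 20.55 81.90769361978744
[328.18413775 207.6275694 ]
```

View pics/w6.png

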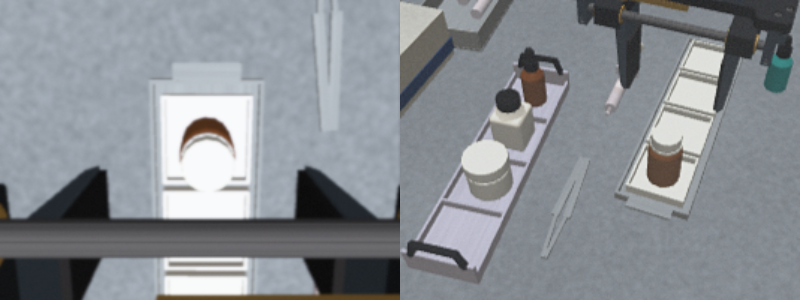

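The jar stands in its bay. The pill cap at wrist (330,209) is within 2 mm of the gripper centre, so I'll descend.

Emit:
servo_tool([
  [0.9,-1,1,0,0],
  [0.9,0,0,30,0],
  [0.9,0,0,35,0],
  [0.9,0,0,30,0],
  [0.9,0,0,16,0],
  [0.9,0,0,9,0],
  [0.9,0,0,0,0],
], grip_force=20)

```text
time_s: 21.35
tool_pos: [464.9, 40.8, 20.5]
eef_rot: [[0.052, 0.999, -0.002], [0.999, -0.052, -0.0], [-0.0, -0.002, -1.0]]
wrist_force: [0.3, 0.5, 0.4]
width: 82.0
grasp_force: 0.0
```

Emit:
servo_tool([
  [0,0,0,0,0],
  [0,0,0,0,0],
  [0,0,0,0,0],
  [0,0,0,0,0],
  [0,0,0,0,0],
  [0,0,0,0,0],
  [0,0,0,0,0],
])

```text
time_s: 22.05
tool_pos: [465.6, 40.8, 21.7]
eef_rot: [[0.052, 0.999, 0.001], [0.999, -0.052, -0.0], [-0.0, 0.001, -1.0]]
wrist_force: [0.9, -0.3, 2.3]
width: 37.4
grasp_force: 20.0
```

Emit:
servo_tool([
  [0,0,0,-15,0],
  [0,0,0,-30,0],
  [0,0,0,-30,0],
  [0,11,12,-25,0],
  [0,20,23,0,0],
  [0,22,25,0,0],
  [0,24,27,0,0],
  [0,24,27,0,0],
  [0,22,25,0,0],
  [0,19,20,0,0],
  [0,12,12,0,0],
  [0,0,0,0,-6.5],
])

```text
time_s: 23.25
tool_pos: [645.3, 187.4, 120.3]
eef_rot: [[-0.066, 0.998, 0.0], [0.998, 0.066, 0.0], [0.0, 0.0, -1.0]]
wrist_force: [0.5, -0.4, -1.2]
width: 37.8
grasp_force: 20.0
```

Emit:
servo_tool([
  [0,0,0,0,0],
  [0,0,0,0,0],
  [0,0,0,25,0],
  [0,0,0,25,0],
  [0,0,0,20,0],
  [0,0,0,14,0],
  [0,0,0,8,0],
  [0,0,0,4,0],
  [0,0,0,0,0],
  [0,0,0,0,0],
])

```text
time_s: 24.25
tool_pos: [644.7, 185.9, 26.4]
eef_rot: [[-0.061, 0.998, 0.002], [0.998, 0.061, 0.0], [0.0, 0.002, -1.0]]
wrist_force: [0.4, -0.3, -0.5]
width: 37.4
grasp_force: 20.0
```

Emit:
servo_tool([
  [0,0,0,2,0],
  [0,0,0,1,0],
  [0,0,0,1,0],
  [0,0,0,0,0],
  [0,0,0,0,0],
])

```text
time_s: 24.75
tool_pos: [644.2, 185.8, 22.3]
eef_rot: [[-0.062, 0.998, 0.001], [0.998, 0.062, 0.0], [0.0, 0.001, -1.0]]
wrist_force: [-2.0, -0.5, 5.6]
width: 37.6
grasp_force: 20.0
```

Emit:
servo_tool([
  [0.5,0,0,0,0],
  [0.75,0,0,0,0],
  [0.75,0,0,0,0],
  [0.75,0,0,-15,0],
  [0.75,0,0,-35,0],
  [0.75,0,0,-40,0],
  [0.75,0,0,-40,0],
  [0.75,0,-40,0,0],
  [0.75,0,-40,0,0],
  [0.75,0,-40,0,0],
  [0.75,0,-40,0,0],
  [0.75,0,-40,0,0],
])

```text
time_s: 25.95
tool_pos: [443.0, 173.3, 152.4]
eef_rot: [[-0.061, 0.998, 0.001], [0.998, 0.061, 0.001], [0.0, 0.001, -1.0]]
wrist_force: [0.8, 0.3, 0.9]
width: 68.8
grasp_force: 0.0
```

Emit:
servo_tool([
  [0.75,-40,0,0,0],
  [0.75,-40,0,0,0],
  [0.75,-40,0,0,0],
  [0.75,-40,0,0,0],
  [0.75,-40,0,0,0],
  [0.75,-40,0,0,0],
  [0.75,-40,0,0,0],
  [0.75,-40,0,0,0],
  [0.75,0,0,0,0],
])

```text
time_s: 26.85
tool_pos: [464.9, -150.1, 152.6]
eef_rot: [[-0.057, 0.998, 0.003], [0.998, 0.057, -0.002], [-0.003, 0.003, -1.0]]
wrist_force: [-0.3, 0.7, 0.7]
width: 68.6
grasp_force: 0.0
```

Run:
```python
from station import *
from h import *
t=grab_frame("top"); d=grab_frame("side")
cv2.imwrite("pics/e.png",np.hstack([cv2.resize(t["pixels"][95:170,195:365],(480,212)),cv2.resize(d["pixels"][120:320,170:437],(283,212))]))
```

```text
(no output)
```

View pics/e.png

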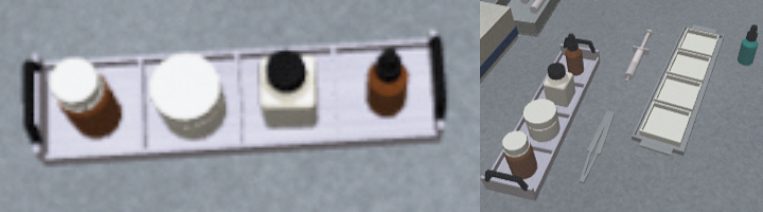

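All four stand upright in their bays, in the order pill, jar, square, dropper, and the arm is clear.

```bash
python3 -c "
from station import *
print(finish_job())"
```

```text
the job is handed in; nothing more can be done
None
```

All four containers stand free and upright in the rack in tray order (pill, jar, square, dropper); I handed the job in at about 27 s, and `finish_job()` returned no verdict.

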